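# Check that the hand levers of a drawing-board riser stop short of the grab bar

### The job

Check that both hand levers of the drawing-board riser stop short of the grab bar, first the left one and then the right one as you see them from the robot: with the backs of shut fingers, from the board side, press the lever in towards the bar until it comes up against its stop, keep it held on the stop for a good second, then ease it all the way back out without letting it snap. Only one lever may be in at a time, or the board is released. Only press: nothing is gripped, do not touch the bar or the side of a lever that faces it, do not use brute force, and leave everything else where it stands.

Things in the scene. Friction and masses are not known exactly. Their poses are not given: they have to be found in the camera images.
- left_pad (a point): Point to press on the left hand lever: middle of the flat, upright outer face of its blade (away from the grab bar), flat for 25 mm either side, 108 mm from the pivot, 125 mm above the desk. At rest 78 mm from the bar's axis, with 72 mm of free space beyond it up to the drawing board. x points level out of the face, away from the bar (press along -x); y runs level along the blade to the left. Moves with the lever.
- left_lever (a joint): Angle of the left lever on its upright pivot, rad: 0 fully out, at rest; grows as it is pressed in; hard stop at 0.30 (about 32 mm at the pad, leaving some 24 mm to the grip). The return spring pushes back with 2 N at the pad at first, 4 N at the end; then the force rises steeply. 8 to 20 N is a firm press. Let go suddenly it snaps back at over 4 rad/s.
- left_blade: Outer half (away from the bar) of the left lever's cast aluminium blade, with its 17 mm ball end: this is pressed. The blade is 11 mm thick, spans 117 to 133 mm above the desk, and runs 150 mm from the pivot towards the left end of the bar. Origin at the pivot, axes as the pad's.
- left_inner: Inner half of the same blade, the face that looks at the grab bar: not to be touched. Origin at the pivot.
- right_pad (a point): Point to press on the right hand lever: middle of the flat, upright outer face of its blade (away from the grab bar), flat for 25 mm either side, 108 mm from the pivot, 125 mm above the desk. At rest 78 mm from the bar's axis, with 72 mm of free space beyond it up to the drawing board. x points level out of the face, away from the bar (press along -x); y runs level along the blade to the left. Moves with the lever.
- right_lever (a joint): Angle of the right lever on its upright pivot, rad: 0 fully out, at rest; grows as it is pressed in; hard stop at 0.26 (about 28 mm at the pad, leaving some 28 mm to the grip). The return spring pushes back with 2 N at the pad at first, 4 N at the end; then the force rises steeply. 8 to 20 N is a firm press. Let go suddenly it snaps back at over 4 rad/s.
- right_blade: Outer half (away from the bar) of the right lever's cast aluminium blade, with its 17 mm ball end: this is pressed. The blade is 11 mm thick, spans 117 to 133 mm above the desk, and runs 150 mm from the pivot towards the right end of the bar. Origin at the pivot, axes as the pad's.
- right_inner: Inner half of the same blade, the face that looks at the grab bar: not to be touched. Origin at the pivot.
- grab_bar: Level bent tube across the front of the riser, 25 mm thick with two ribbed rubber grips of 33 mm, axis 125 mm above the desk, 560 mm wide, ends bent back to the board's sides. The levers are clamped on it like bicycle brake levers, between bar and board, pivots near the middle, free ends outwards. Origin on the desk under the middle of the bar; x level from bar to board, y along the bar to the left. Fixed.
- riser: The riser: base frame, scissor links and a 500 x 360 x 22 mm drawing board tilted 10 degrees; its near edge is parallel to the bar, 150 mm from its axis, 108 mm high (stop strip up to 120 mm), and it rises to 170 mm away from the robot. Same origin and axes as grab_bar. Stands fixed on the desk.
- bolete_big: Loose mushroom standing on its stem, 99 mm tall, cap 101 mm. Origin under the stem.
- bolete_small: Loose mushroom, 53 mm tall, cap 55 mm, standing on the desk below the gap between bar and board. Origin under the stem.
- eraser: Loose white eraser, 56 x 22 x 13 mm, lying on the desk under the left lever. Origin in its underside.
- paint_tube: Loose paint tube, 100 x 30 x 18 mm, lying on the desk under the right lever. Origin in its underside.
- tumbler: Loose empty water glass, 76 mm wide, 105 mm tall. Origin in its underside.
- brush: Loose thin paint brush, 200 mm long and 7 mm thick, lying on the desk in front of the bar. Origin in its underside.
- phone: Loose keypad phone, 105 x 46 x 14 mm, lying flat. Origin in its underside.
- paper_roll: Loose roll of paper, 110 mm wide, 98 mm tall, standing. Origin in its underside.

How it is judged (in metres and radians):
On the way, in this order (a step that is already met when the one before it is completed fails the run):
1. the left lever is held on its stop by the fingers for 0.8 s, the right one out (value of joint left_lever above 0.28 rad and contact force between the fingers and left_blade above 2 N and value of joint right_lever below 0.04 rad), for 0.8 s.
2. the left lever is all the way out again (value of joint left_lever below 0.03 rad), for 0.1 s.
3. the right lever is held on its stop by the fingers for 0.8 s, the left one out (value of joint right_lever above 0.24 rad and contact force between the fingers and right_blade above 2 N and value of joint left_lever below 0.04 rad), for 0.8 s.
At the end, for the whole second after the job is handed in: Both levers have been pressed in turn within 0.02 rad of their stops and held there by the fingers (over 2 N) for 0.8 s, and both are out again (below 0.03 rad); every bystander within 30 mm of where it stood (value of joint each of left_lever, right_lever below 0.03 rad and distance of each of bolete_big, bolete_small, eraser, paint_tube, tumbler, brush, phone, paper_roll from where it was at the start of the episode below 0.03 m); the robot touches nothing.
It fails at once if a lever snaps back (faster than 3 rad/s) (velocity of joint any of left_lever, right_lever below -3 rad/s).
It fails at once if both levers are in together (both over 0.1 rad) (value of joint each of left_lever, right_lever above 0.1 rad).
It fails at once if the fingers bear on the bar or on the bar side of a lever (over 3 N): a lever is pinched or squeezed against the bar (contact force between the fingers and grab_bar above 3 N or contact force between the fingers and left_inner above 3 N or contact force between the fingers and right_inner above 3 N).
It fails at once if a lever is forced with over 60 N (contact force between the fingers and left_blade above 60 N or contact force between the fingers and right_blade above 60 N).
It fails at once if a bystander is shifted, knocked over or carried (over 30 mm) (distance of any of bolete_big, bolete_small, eraser, paint_tube, tumbler, brush, phone, paper_roll from where it was at the start of the episode above 0.03 m).
It also fails if it takes over 51 s, if anything falls off the work surface, if the arm or the gripper's body presses on something with over 40 N, if the wrist force passes 120 N, or if a joint passes its speed limit or range.

### The arm

A 6-joint arm with a two-finger parallel gripper is mounted at the origin on the work surface. World frame = base frame: x ahead of the robot, y to its left, z up, the work surface at z = 0. Lengths are in mm, angles in rad, forces in N, time in s.
With the tool pointing down it reaches from about 350 to 775 mm from the base axis. Payload 7.3 kg.
Tool frame: the origin (TCP) lies at the very end of the fingers, on their centre line; the grasp point (between the pads) lies 19 mm behind it; x points along the fingers, y is the direction in which the jaws open and shut, and the axes are right-handed (so a half turn about x gives the same grasp; the last joint's range is limited). The gripper opens to 92 mm and grips with 3 to 60 N. Pads are 19 mm wide; open, the fingers measure 130 mm over their backs; the gripper's body (75 mm by 190 mm) begins 47 mm behind the grasp point.
Start: joints at [-1.376, 0.342, 1.524, -0, 1.275, -0.146], TCP at [175.499, -494.818, 226.741] pointing down, gripper open.
Joint ranges: [-2.53, 2.53], [-0.77, 2.02], [0.04, 2.7], [-1, 4.14], [0.28, 2.66], [-3.11, 3.11]. Speed limits (rad/s): [2.57, 2.57, 3.14, 3.14, 3.14, 3.14].

### API

Orientations are given as [roll, pitch, yaw] about the fixed x, y, z axes, in that order (R = Rz(yaw) Ry(pitch) Rx(roll)).
In Python, from bench import robot gives the robot as it stands.
- The arm moves only by the shell command python3 -m inch 'ROWS'. ROWS is JSON, a list of rows, each a list of 7 numbers: the turn, a rotation vector about the tool's x, y, z in degrees, then the shift along the tool's x, y, z in m, then the finger opening in m, from 0 to 0.0918. A call has 1 to 8 rows; each row is the pose to reach, as a shift and turn from the pose measured when the call began, along the tool's axes at that moment; what a row does not reach only later rows make up. A row lasts 1/10 s, in which the tool goes at most 50 mm and 8.59 degrees, less where a joint would pass 70% of its speed; a pose out of reach is approached as far as the arm can. A call with a gripper value outside its range is refused whole. The fingers move at their own pace and stop on an object; the grip force is fixed at half the most. Time passes only in rows, so rows that repeat a pose let the fingers close. It gives the time, the measured TCP pose, the force and the opening at its end, in the units of the state.
- robot.get_state(): the state, without advancing time (a new reading comes with each control period).
- robot.camera(name): name is "side" or "top"; returns (picture, depth): 400x640x3 uint8, red, green, blue; 400x640 float32, mm along the optical axis (not along the pixel's ray), 0 where there is no reading.
- robot.camera_model(name): a dict with "fx", "fy", "cx", "cy" (pixels), "extrinsics" (4x4, takes a point from camera to world coordinates). Camera axes: x right, y up, looking along -z (the intrinsics and any distortion apply to the point x, -y, -z); pixel columns grow to the right and rows downward; lengths in mm; the calibration is good to about 2 mm. A picture is of the moment at which its call begins. camera_model takes no time and is no camera call.
- robot.close_job(): hands the job in, once; it reports no verdict.
The state is a dict: "t": time; "qpos": joint angles; "joint_vel": joint speeds; "joint_torque": joint torques, N m; "eef_pos": TCP position; "tcp_rot": TCP orientation; "wrist_force": force on the tool from outside, world axes, zero at the start; "moment": the same for the moment, N m; "width": finger opening in mm.
Only numpy, scipy, OpenCV 4.12 (cv2) and the standard library are available. Lean on these libraries where they do the work, as an engineer would, in place of code of your own. Each camera call takes 0.05 s, during which the arm holds its last target. There are 200 camera calls.

## Working session

There is one attempt and no reset: what is moved stays moved. The work goes in short steps, Python scripts to look and compute and a shell command to move; the robot and the scene stay as the last step left them, time stands still between calls to the robot, and variables do not carry over. Pictures are saved under pics/ and viewed, about 8 in all and at most 12, crops included, and the job is handed in when it is done.

```bash
mkdir -p pics; ls; python3 - <<'E'
from bench import robot
import cv2, numpy as np
for n in("side","top"):
    p,d=robot.camera(n); np.savez(f"pics/{n}0.npz",p=p,d=d); cv2.imwrite(f"pics/{n}0.png",p[:,:,::-1])
    m=robot.camera_model(n); print(n,m["fx"],m["cx"],m["cy"],np.round(m["extrinsics"],3).tolist(),[k for k in m])
print(robot.get_state())
E
```

```text
pics
side 474.52732562001285 323.16875867625305 191.985259424793 [[-0.729, 0.41, -0.548, -201.203], [-0.685, -0.42, 0.596, 774.695], [0.014, 0.81, 0.587, 838.708], [0.0, 0.0, 0.0, 1.0]] ['fx', 'fy', 'cx', 'cy', 'extrinsics']
top 489.999830376241 313.45302829582926 195.73035471203383 [[0.015, 0.999, -0.045, 400.478], [-1.0, 0.016, 0.005, -7.124], [0.006, 0.045, 0.999, 1436.96], [0.0, 0.0, 0.0, 1.0]] ['fx', 'fy', 'cx', 'cy', 'extrinsics']
{'t': 0.1, 'qpos': array([-1.37599737e+00,  3.42655365e-01,  1.52494767e+00, -4.49548610e-05,
        1.27544345e+00, -1.46030913e-01]), 'joint_vel': array([ 0.00222891, -0.00171913, -0.00198112, -0.00128616, -0.00071593,
       -0.00014478]), 'joint_torque': array([ 2.15919092e-03, -4.32000160e+01, -2.44696516e+01,  7.18163350e-02,
        5.25930163e-02, -4.50917128e-05]), 'eef_pos': array([ 175.4074846 , -494.41524077,  226.10414286]), 'tcp_rot': array([-1.68726616,  1.56934186,  1.79516948]), 'wrist_force': array([0.46797665, 0.31906435, 0.86931442]), 'moment': array([-0.0378815 ,  0.05458736,  0.02140209]), 'width': 91.79867938616793}
```

View pics/top0.png

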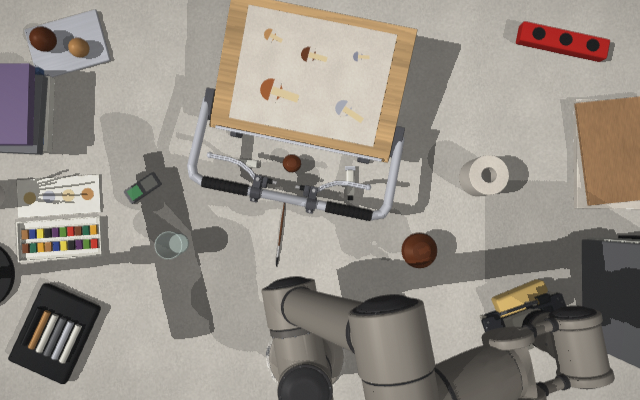

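View pics/side0.png

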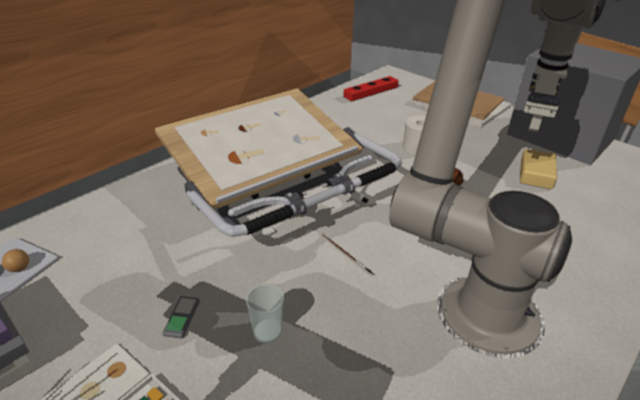

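The top view shows the bar from about (203,183) to (372,215). The left lever's tip is near (210,155) and the right lever's near (367,186). The small bolete is at (291,163) between bar and board, and the brush is at (280,235). I'll enlarge this area and use depth.

```bash
cat > h.py <<'E'
import numpy as np, cv2
from bench import robot
def ray(n,u,v):
    m=robot.camera_model(n);E=m["extrinsics"]
    d=np.stack([(np.asarray(u,float)-m["cx"])/m["fx"],-(np.asarray(v,float)-m["cy"])/m["fy"],-np.ones(np.shape(u))],-1)
    return E[:3,3],d@np.asarray(E)[:3,:3].T
def onz(n,u,v,z):
    o,d=ray(n,u,v); return o+d*((z-o[2])/d[...,2])[...,None]
def pts(n,d):
    v,u=np.mgrid[:d.shape[0],:d.shape[1]]; o,r=ray(n,u,v); return o+r*d[...,None]
def proj(n,P):
    m=robot.camera_model(n);c=np.linalg.inv(m["extrinsics"])@np.append(P,1)
    return m["cx"]+m["fx"]*c[0]/-c[2], m["cy"]-m["fy"]*c[1]/-c[2]
E
python3 - <<'E'
from h import *
a=np.load("pics/top0.npz");P=pts("top",a["d"])
c=a["p"][85:235,180:420,::-1]
cv2.imwrite("pics/crop.png",cv2.resize(c,None,fx=3.3,fy=3.3,interpolation=cv2.INTER_CUBIC))
# heights 100..150 mask
z=P[...,2]
for name,u0,u1,v0,v1 in(("L",205,258,145,186),("R",312,375,175,205)):
    for u in range(u0,u1,4):
        col=[(v,int(z[v,u])) for v in range(v0,v1) if 95<z[v,u]<160]
        print(name,u,col)
E
```

```text
L 205 [(176, 130), (177, 140), (178, 134), (179, 137), (180, 138), (181, 144), (182, 135), (183, 141), (184, 135), (185, 140)]
L 209 [(152, 131), (153, 130), (154, 134), (155, 127), (156, 128), (157, 130), (177, 133), (178, 136), (179, 136), (180, 140), (181, 137), (182, 137), (183, 140), (184, 140), (185, 140)]
L 213 [(154, 133), (155, 131), (156, 133), (157, 127), (177, 125), (178, 136), (179, 137), (180, 140), (181, 137), (182, 139), (183, 140), (184, 139), (185, 136)]
L 217 [(154, 131), (155, 133), (156, 129), (157, 134), (158, 135), (178, 136), (179, 139), (180, 132), (181, 136), (182, 138), (183, 139), (184, 135), (185, 136)]
L 221 [(155, 128), (156, 130), (157, 131), (158, 133), (159, 129), (179, 131), (180, 137), (181, 138), (182, 139), (183, 140), (184, 132), (185, 135)]
L 225 [(156, 130), (157, 134), (158, 126), (159, 135), (160, 122), (180, 131), (181, 138), (182, 139), (183, 138), (184, 143), (185, 141)]
L 229 [(157, 129), (158, 128), (159, 135), (160, 140), (181, 128), (182, 136), (183, 139), (184, 137), (185, 136)]
L 233 [(158, 129), (159, 131), (160, 128), (161, 129), 
[... 1567 characters left out ...]
33), (184, 132), (185, 133), (202, 135), (203, 135), (204, 139)]
R 336 [(181, 134), (182, 129), (183, 132), (184, 129), (202, 118), (203, 133), (204, 134)]
R 340 [(181, 134), (182, 133), (183, 129), (184, 130), (203, 126), (204, 141)]
R 344 [(181, 131), (182, 135), (183, 136), (184, 128), (204, 134)]
R 348 [(181, 128), (182, 134), (183, 129), (184, 134), (185, 127)]
R 352 [(182, 132), (183, 131), (184, 136), (185, 129), (186, 118)]
R 356 [(183, 136), (184, 130), (185, 133), (186, 128)]
R 360 [(184, 130), (185, 131), (186, 130), (187, 130)]
R 364 [(184, 131), (185, 129), (186, 133), (187, 128), (188, 130)]
R 368 [(184, 130), (185, 129), (186, 132), (187, 130), (188, 133), (189, 130)]
R 372 []
```

View pics/crop.png

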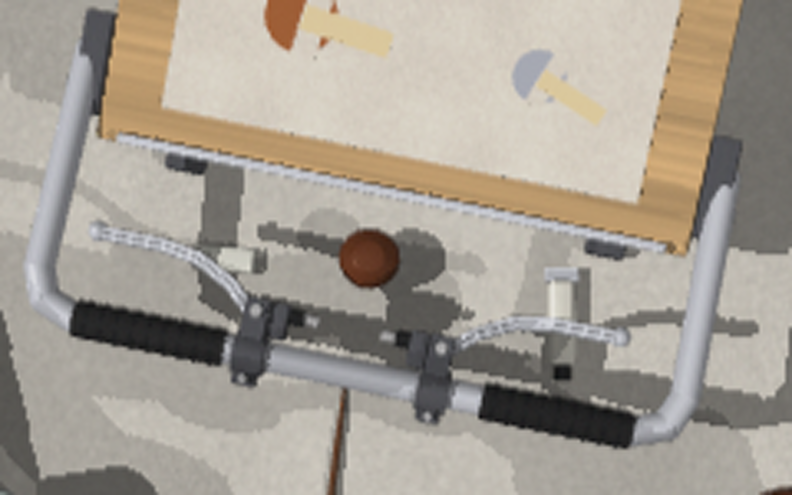

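The crop (×3.3, offset (180,85)) shows the left blade running from the pivot at about (255,305) out to its ball at (97,230). The right blade runs from about (440,345) to its ball at (622,338). The gap to the board is free, and the bolete sits at (369,257), between the two pads. Next I'll fit the bar and blades.

```bash
python3 - <<'E'
from h import *
a=np.load("pics/top0.npz");p=a["p"].astype(int);P=pts("top",a["d"]);z=P[...,2]
v,u=np.mgrid[:400,:640]
dark=(p.max(2)<60)&(z>118)&(z<155)
def grip(u0,u1):
    m=dark&(u>u0)&(u<u1)&(v>165)&(v<225)
    return m
mL=grip(200,248);mR=grip(326,374)
def fit(m,zz):
    X=onz("top",u[m],v[m],zz)[:,:2];vx,vy,x,y=cv2.fitLine(X.astype(np.float32),cv2.DIST_HUBER,0,.01,.01).ravel();return X,np.array([vx,vy]),np.array([x,y])
for m in(mL,mR): X,d,c=fit(m,125);print("grip",m.sum(),np.degrees(np.arctan2(d[1],d[0])),c)
X,d,c=fit(mL|mR,125); d*=np.sign(d[1]); print("bar",np.degrees(np.arctan2(d[1],d[0]))-90,c)
n=np.array([d[1],-d[0]]) # bar->board
mid=(fit(mL,125)[2]+fit(mR,125)[2])/2;print("mid",mid,"n",n)
# ring: blade pixels
for nm,u0,u1,v0,v1,s in(("L",206,252,148,176,1),("R",318,372,178,193,-1)):
    m=(z>112)&(z<150)&(u>=u0)&(u<u1)&(v>=v0)&(v<v1)
    X=onz("top",u[m],v[m],133)[:,:2]-mid
    lx=X@n;ly=X@d
    for b in np.arange(40,210,10):
        k=abs(ly*s-b)<5
        if k.sum()>2: print(nm,b,"x mean %.1f min %.1f max %.1f n%d"%(lx[k].mean(),lx[k].min(),lx[k].max(),k.sum()))
# board edge strip
E
```

```text
grip 495 79.130974 [483.47586 225.4555 ]
grip 493 78.95005 [ 421.10342 -109.83195]
bar -10.537453 [452.291    58.17229]
mid [452.28964  57.81178] n [ 0.9831356  -0.18287815]
L 110 x mean 51.1 min 43.7 max 58.9 n19
L 120 x mean 57.7 min 52.1 max 65.2 n18
L 130 x mean 63.1 min 56.2 max 68.8 n16
L 140 x mean 67.1 min 59.9 max 73.0 n17
L 150 x mean 69.7 min 64.6 max 75.6 n17
L 160 x mean 71.0 min 65.6 max 76.6 n16
L 170 x mean 73.1 min 67.2 max 78.2 n17
L 180 x mean 72.7 min 67.2 max 78.7 n17
L 190 x mean 73.0 min 67.1 max 78.7 n17
L 200 x mean 72.9 min 68.2 max 77.6 n16
R 80 x mean 43.1 min 35.1 max 52.4 n18
R 90 x mean 50.0 min 42.0 max 57.2 n20
R 100 x mean 56.5 min 49.3 max 64.5 n20
R 110 x mean 61.9 min 54.6 max 69.3 n18
R 120 x mean 66.2 min 59.3 max 71.4 n17
R 130 x mean 69.0 min 64.1 max 73.5 n15
R 140 x mean 70.8 min 65.7 max 75.6 n15
R 150 x mean 71.9 min 66.2 max 77.8 n17
R 160 x mean 72.4 min 67.3 max 78.3 n17
R 170 x mean 72.1 min 66.2 max 77.8 n17
R 180 x mean 71.8 min 66.3 max 77.8 n17
R 190 x mean 72.0 min 66.3 max 77.3 n17
R 200 x mean 73.0 min 65.8 max 79.4 n19
```

```bash
python3 - <<'E'
from h import *
a=np.load("pics/top0.npz");P=pts("top",a["d"]);z=P[...,2]
v,u=np.mgrid[:400,:640];mid=np.array([452.3,57.8]);d=np.array([.1829,.9831]);n=np.array([d[1],-d[0]])
for nm,u0,u1,v0,v1,s in(("L",200,215,148,162,1),("R",360,380,178,193,-1)):
    m=(z>112)&(z<150)&(u>=u0)&(u<u1)&(v>=v0)&(v<v1)
    X=onz("top",u[m],v[m],130)[:,:2]-mid; print(nm,"tip",(X@d*s).max(),"pixels u",u[m].min(),u[m].max())
for nm,U,V in(("L",256,306),("R",442,348),("bolete",369,257)):
    X=onz("top",np.array(180+U/3.3),np.array(85+V/3.3),140)[:2]-mid;print(nm,X@n,X@d)
s=np.load("pics/side0.npz")
cv2.imwrite("pics/scrop.png",cv2.resize(s["p"][150:260,180:400,::-1],None,fx=3.5,fy=3.5,interpolation=cv2.INTER_CUBIC))
for nm in("side",):
  for P in((0,0),(78,170),(78,-165)):
    W=mid+n*P[0]+d*P[1]; print(nm,P,W,np.round(proj(nm,np.append(W,125))),np.hypot(*W))
E
```

```text
L tip 253.66725833228654 pixels u 200 214
R tip 213.56157233159303 pixels u 360 370
L 37.51016101073042 85.22226968056263
R 34.02433841914161 -67.98490877579557
bolete 94.29046087991169 4.148142523710496
side (0, 0) [452.3  57.8] [325. 195.] 455.9782121987848
side (78, 170) [560.0748 210.6608] [251. 204.] 598.3826152652498
side (78, -165) [ 498.8033 -118.6777] [356. 162.] 512.7271482652153
```

```bash
cat >> h.py <<'E'
from scipy.spatial.transform import Rotation as Ro
mid=np.array([452.3,57.8]);d_=np.array([.1829,.9831]);n_=np.array([d_[1],-d_[0]])
def W(x,y,z): return np.append(mid+n_*x+d_*y,z)
def rep():
    s=robot.get_state();R=Ro.from_euler("xyz",s["tcp_rot"]);M=R.as_matrix();e=s["eef_pos"];q=e[:2]-mid
    yb=M[:2,1]
    print("t %.2f bar-frame x %.1f y %.1f z %.1f | tool y at %.1f deg from n, down %.4f | q"%(s["t"],q@n_,q@d_,e[2],np.degrees(np.arctan2(yb@d_,yb@n_)),M[2,0]),np.round(s["qpos"],2),"F n %.1f d %.1f z %.1f w %.1f"%(s["wrist_force"][:2]@n_,s["wrist_force"][:2]@d_,s["wrist_force"][2],s["width"]))
    return s,R
def go(x,y,z,yaw=0,sgn=1):
    s,R=rep();a=np.arctan2(n_[1],n_[0])+np.radians(yaw)
    ty=sgn*np.array([np.cos(a),np.sin(a),0]);tx=np.array([0,0,-1]);T=np.stack([tx,ty,np.cross(tx,ty)],1)
    sh=R.inv().apply(W(x,y,z)-s["eef_pos"])/1000;rv=(R.inv()*Ro.from_matrix(T)).as_rotvec(degrees=True)
    print("sgn",sgn,"turn",np.round(rv,1),"shift",np.round(sh,4),"dist",np.linalg.norm(sh))
E
python3 -c "
from h import *
go(113,190,230);go(113,190,230,sgn=-1)"
```

```text
t 0.10 bar-frame x -171.2 y -593.5 z 226.1 | tool y at -59.9 deg from n, down -1.0000 | q [-1.38  0.34  1.52 -0.    1.28 -0.15] F n 0.4 d 0.4 z 0.9 w 91.8
sgn 1 turn [-59.9  -0.1   0.1] shift [-0.003  -0.5357 -0.6385] dist 0.8335025148138099
t 0.10 bar-frame x -171.2 y -593.5 z 226.1 | tool y at -59.9 deg from n, down -1.0000 | q [-1.38  0.34  1.52 -0.    1.28 -0.15] F n 0.4 d 0.4 z 0.9 w 91.8
sgn -1 turn [1.201e+02 1.000e-01 1.000e-01] shift [-0.003  -0.5357 -0.6385] dist 0.8335025148138099
```

```bash
python3 -m inch --help | head -30
```

```text
invalid input: not JSON, or not a number
```

```bash
python3 -m inch '[[-2,0,0,-0.002,-0.015,-0.018,0],[-5,0,0,-0.004,-0.045,-0.054,0],[-9,0,0,-0.005,-0.077,-0.092,0],[-12,0,0,-0.005,-0.109,-0.130,0],[-16,0,0,-0.005,-0.141,-0.168,0],[-19,0,0,-0.005,-0.173,-0.206,0],[-23,0,0,-0.005,-0.205,-0.244,0],[-27,0,0,-0.005,-0.237,-0.282,0]]'; python3 -c "
from h import *
go(113,190,230)"
```

```text
t: 0.9
eef_pos: [362.4, -174.9, 231.4]
tcp_rot: [-2.209, 1.569, 1.747]
wrist_force: [1.0, -0.4, -0.2]
width: 32.5
t 0.90 bar-frame x -45.8 y -245.2 z 231.4 | tool y at -32.8 deg from n, down -1.0000 | q [-0.64  0.11  1.82  0.    1.21  0.11] F n 1.0 d -0.2 z -0.2 w 32.5
sgn 1 turn [-32.8  -0.1   0. ] shift [ 0.0019 -0.1022 -0.4518] dist 0.46327257497949187
```

```bash
python3 -m inch '[[-3,0,0,0,-0.010,-0.045,0],[-7,0,0,0,-0.020,-0.090,0],[-10,0,0,0,-0.030,-0.135,0],[-13,0,0,0,-0.040,-0.180,0],[-16,0,0,0,-0.050,-0.225,0],[-20,0,0,0,-0.060,-0.270,0],[-25,0,0,0,-0.072,-0.315,0],[-29,0,0,0,-0.082,-0.360,0]]' && python3 -c "
from h import *
go(113,190,230)"
```

```text
t: 1.7
eef_pos: [550.2, 145.2, 231.4]
tcp_rot: [-2.168, 1.569, 2.298]
wrist_force: [0.3, -1.3, -0.4]
width: 0.6
t 1.70 bar-frame x 80.2 y 103.8 z 231.4 | tool y at -3.6 deg from n, down -1.0000 | q [0.12 0.42 1.39 0.   1.33 0.37] F n 0.5 d -1.2 z -0.4 w 0.6
sgn 1 turn [-3.6 -0.   0.1] shift [ 0.0015  0.0273 -0.088 ] dist 0.09218098167458279
```

```bash
python3 -m inch '[[-2,0,0,0.002,0.012,-0.04,0],[-3.6,0,0,0.002,0.027,-0.088,0],[-3.6,0,0,0.042,0.027,-0.088,0],[-3.6,0,0,0.042,0.027,-0.088,0],[-3.6,0,0,0.042,0.027,-0.088,0]]' && python3 -c "
from h import *
go(113,190,112)
for n in ('side','top'):
    p,dd=robot.camera(n); np.savez('pics/%s1.npz'%n,p=p,d=dd)
    c=p[110:260,180:400] if n=='side' else p[80:230,150:370]
    cv2.imwrite('pics/%s1.png'%n,cv2.resize(c[:,:,::-1],None,fx=3.5,fy=3.5,interpolation=cv2.INTER_CUBIC))
print(proj('side',W(113,190,190)),proj('side',W(78,190,125)))
"
```

```text
t: 2.2
eef_pos: [596.7, 223.4, 188.6]
tcp_rot: [-1.375, 1.566, -3.13]
wrist_force: [1.4, -0.1, 1.0]
width: 0.2
t 2.20 bar-frame x 111.7 y 189.2 z 188.6 | tool y at 0.0 deg from n, down -1.0000 | q [0.24 0.58 1.24 0.   1.32 0.42] F n 1.4 d 0.1 z 1.0 w 0.2
sgn 1 turn [0.  0.1 0.3] shift [ 0.0766  0.0017 -0.0008] dist 0.07658108902710234
(np.float64(234.46375490258112), np.float64(177.8969305040961)) (np.float64(243.70608848662738), np.float64(206.4226649961961))
```

View pics/side1.png

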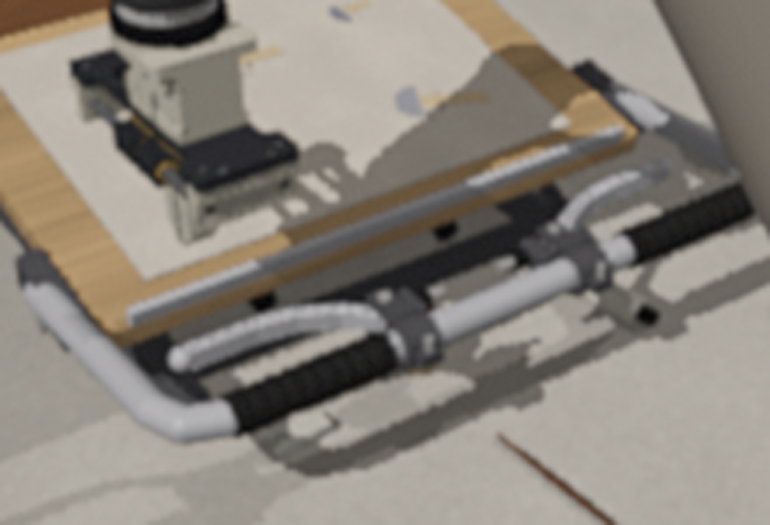

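Fingertip at crop (190,240), i.e. full (235,178), within about 2 px of the kinematic prediction. I'll check how the gripper body is oriented and look at the top view.

```bash
python3 -c "
from h import *
for (a,b) in ((95,37),(-95,37),(95,-37),(-95,-37),(0,0),(19,9),(-19,9),(-19,-9),(19,-9)):
    for z in (254,188):
        print(a,b,z,[ [int(k) for k in ((proj('side',W(111.7+a,189.2+b,z))-np.array([180,110]))*3.5)],[int(k) for k in ((proj('top',W(111.7+a,189.2+b,z))-np.array([150,80]))*3.5)]])
t=np.load('pics/top1.npz');P=pts('top',t['d'])
"
```

```text
95 37 254 [[71, 116], [209, 50]]
95 37 188 [[84, 196], [228, 73]]
-95 37 254 [[201, 242], [152, 317]]
-95 37 188 [[210, 327], [174, 326]]
95 -37 254 [[167, 86], [313, 71]]
95 -37 188 [[177, 164], [326, 93]]
-95 -37 254 [[304, 205], [257, 338]]
-95 -37 188 [[309, 288], [273, 346]]
0 0 254 [[183, 158], [233, 194]]
0 0 188 [[192, 240], [250, 209]]
19 9 254 [[158, 150], [226, 165]]
19 9 188 [[168, 232], [244, 181]]
-19 9 254 [[184, 175], [215, 218]]
-19 9 188 [[194, 257], [233, 232]]
-19 -9 254 [[209, 167], [240, 223]]
-19 -9 188 [[217, 249], [257, 237]]
19 -9 254 [[182, 142], [252, 170]]
19 -9 188 [[191, 223], [268, 186]]
```

View pics/top1.png

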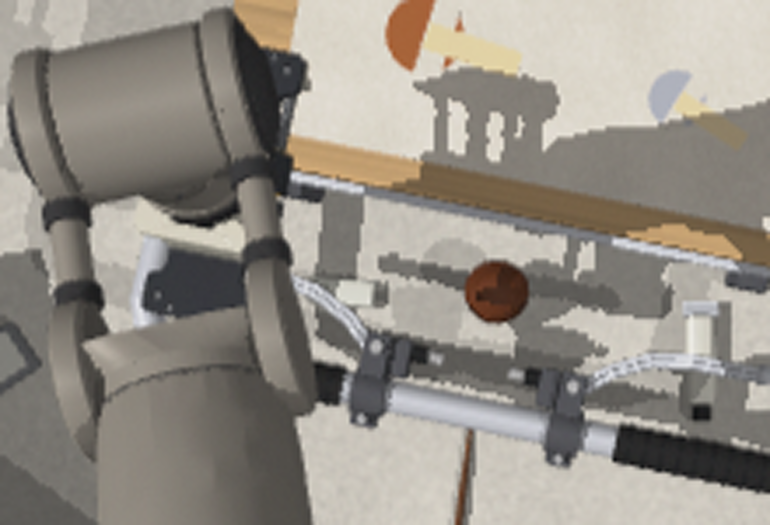

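The body's 190 mm axis lies along n as intended, and the fingertips are over the gap. Descending now.

```bash
python3 -m inch '[[0,0,0,0.03,0.002,-0.001,0],[0,0,0,0.06,0.002,-0.001,0],[0,0,0,0.077,0.002,-0.001,0],[0,0,0,0.077,0.002,-0.001,0],[0,0,0,0.077,0.002,-0.001,0]]' && python3 -c "
from h import *
go(98,190,112)
p,dd=robot.camera('side')
cv2.imwrite('pics/s2.png',cv2.resize(p[110:260,180:400][:,:,::-1],None,fx=3.5,fy=3.5,interpolation=cv2.INTER_CUBIC))
"
```

```text
t: 2.8
eef_pos: [601.0, 223.5, 116.0]
tcp_rot: [2.374, 1.568, 0.618]
wrist_force: [-0.3, -0.1, -0.5]
width: 0.1
t 2.80 bar-frame x 115.9 y 190.1 z 116.0 | tool y at -0.1 deg from n, down -1.0000 | q [0.24 0.65 1.33 0.   1.16 0.42] F n -0.3 d -0.2 z -0.5 w 0.1
sgn 1 turn [-0.1 -0.1 -0.1] shift [ 0.004  -0.0179  0.0001] dist 0.018353259078577336
```

View pics/s2.png

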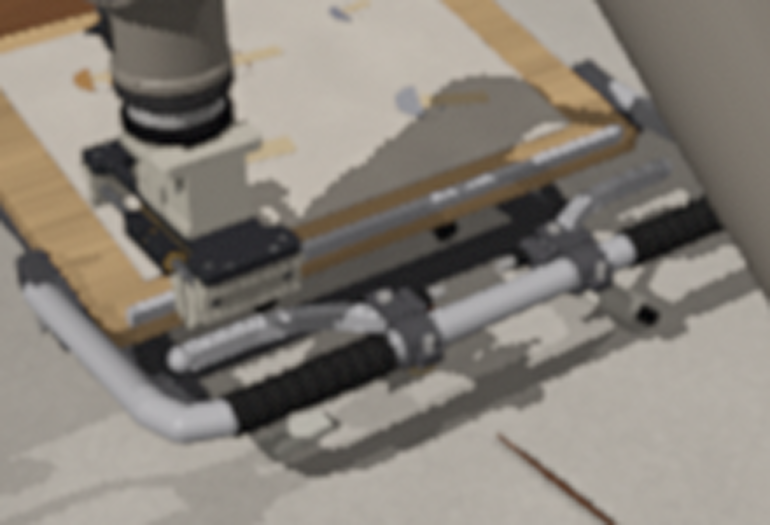

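The blade is at rest and the fingers are down in the gap behind it, with the body clear of the board and bar. Moving to contact.

```bash
python3 -m inch '[[0,0,0,0.002,-0.005,0,0],[0,0,0,0.003,-0.010,0,0],[0,0,0,0.004,-0.014,0,0],[0,0,0,0.004,-0.017,0,0],[0,0,0,0.004,-0.017,0,0],[0,0,0,0.004,-0.017,0,0]]' && python3 -c "
from h import *
go(98,190,112)"; python3 -m inch '[[0,0,0,0,-0.003,0,0],[0,0,0,0,-0.003,0,0],[0,0,0,0,-0.003,0,0]]' && python3 -c "
from h import *
rep()"
```

```text
t: 3.45
eef_pos: [584.6, 227.0, 112.5]
tcp_rot: [2.263, 1.566, 0.507]
wrist_force: [0.1, -0.2, 0.1]
width: 0.3
t 3.45 bar-frame x 99.2 y 190.5 z 112.5 | tool y at -0.1 deg from n, down -1.0000 | q [0.25 0.63 1.38 0.   1.13 0.43] F n 0.1 d -0.2 z 0.1 w 0.3
sgn 1 turn [-0.1 -0.2 -0.2] shift [ 0.0005 -0.0012  0.0005] dist 0.0013804155267522719
t: 3.75
eef_pos: [581.7, 227.5, 112.5]
tcp_rot: [2.258, 1.566, 0.502]
wrist_force: [1.0, -0.4, 0.6]
width: 0.5
t 3.75 bar-frame x 96.2 y 190.5 z 112.5 | tool y at -0.1 deg from n, down -1.0000 | q [0.25 0.62 1.39 0.   1.13 0.43] F n 1.1 d -0.3 z 0.6 w 0.5
```

```bash
python3 -m inch '[[-1.5,0,0,0,-0.003,-0.001,0],[-3,0,0,0,-0.006,-0.002,0],[-4,0,0,0,-0.009,-0.003,0],[-6,0,0,0,-0.012,-0.0045,0],[-7,0,0,0,-0.015,-0.006,0],[-8.5,0,0,0,-0.018,-0.007,0],[-10,0,0,0,-0.021,-0.008,0],[-10,0,0,0,-0.021,-0.008,0]]' && python3 -c "
from h import *
rep()"
```

```text
t: 4.55
eef_pos: [562.5, 239.9, 112.7]
tcp_rot: [2.116, 1.565, 0.535]
wrist_force: [4.3, 2.6, -0.0]
width: 0.3
t 4.55 bar-frame x 75.1 y 199.2 z 112.7 | tool y at 10.0 deg from n, down -1.0000 | q [0.28 0.6  1.43 0.   1.11 0.29] F n 3.8 d 3.3 z -0.0 w 0.3
```

```bash
python3 -m inch '[[-1,0,0,0,-0.002,-0.001,0],[-2,0,0,0,-0.004,-0.002,0],[-3,0,0,0,-0.006,-0.003,0],[-3.5,0,0,0,-0.0075,-0.004,0],[-3.5,0,0,0,-0.0075,-0.004,0]]' && python3 -c "
from h import *
rep()"
```

```text
t: 5.05
eef_pos: [554.9, 243.9, 112.7]
tcp_rot: [2.017, 1.565, 0.499]
wrist_force: [3.6, 1.5, -0.2]
width: 0.7
t 5.05 bar-frame x 66.9 y 201.7 z 112.7 | tool y at 13.5 deg from n, down -1.0000 | q [0.29 0.59 1.45 0.   1.1  0.23] F n 3.3 d 2.1 z -0.2 w 0.7
```

```bash
python3 -m inch '[[-0.5,0,0,0,-0.001,-0.0005,0],[-1,0,0,0,-0.002,-0.001,0],[-1.5,0,0,0,-0.003,-0.0015,0],[-1.5,0,0,0,-0.003,-0.0015,0]]' && python3 -c "
from h import *
rep()"; python3 -m inch '[[-0.5,0,0,0,-0.001,-0.0005,0],[-1,0,0,0,-0.002,-0.001,0],[-1,0,0,0,-0.002,-0.001,0]]' && python3 -c "
from h import *
rep()"
```

```text
t: 5.45
eef_pos: [551.8, 245.3, 112.7]
tcp_rot: [1.99, 1.565, 0.498]
wrist_force: [4.5, 2.3, -0.9]
width: 0.4
t 5.45 bar-frame x 63.6 y 202.6 z 112.7 | tool y at 15.1 deg from n, down -1.0000 | q [0.29 0.59 1.46 0.   1.09 0.21] F n 4.0 d 3.0 z -0.9 w 0.4
t: 5.75
eef_pos: [549.8, 246.3, 112.7]
tcp_rot: [1.975, 1.565, 0.501]
wrist_force: [4.1, 2.0, -0.9]
width: 0.6
t 5.75 bar-frame x 61.3 y 203.1 z 112.7 | tool y at 16.1 deg from n, down -1.0000 | q [0.29 0.58 1.46 0.   1.09 0.2 ] F n 3.7 d 2.7 z -0.9 w 0.6
```

```bash
for i in 1 2; do :; done; python3 -m inch '[[-0.5,0,0,0,-0.001,-0.0005,0],[-0.5,0,0,0,-0.001,-0.0005,0]]'; python3 -m inch '[[-0.5,0,0,0,-0.001,-0.0005,0],[-0.5,0,0,0,-0.001,-0.0005,0]]' ; python3 -c "
from h import *
rep()"
```

```text
t: 5.95
eef_pos: [549.4, 246.5, 112.8]
tcp_rot: [1.854, 1.564, 0.388]
wrist_force: [6.6, 1.6, -1.8]
width: 0.3
t: 6.15
eef_pos: [549.4, 246.7, 112.8]
tcp_rot: [1.748, 1.562, 0.291]
wrist_force: [7.3, 1.7, -3.0]
width: 0.6
t 6.15 bar-frame x 60.9 y 203.5 z 112.8 | tool y at 17.1 deg from n, down -1.0000 | q [ 0.29  0.58  1.46 -0.    1.09  0.18] F n 6.9 d 3.0 z -3.0 w 0.6
```

On the stop: travel has stalled and force is rising. Pressing slightly harder and holding.

```bash
python3 -m inch '[[0,0,0,0,-0.0015,0,0],[0,0,0,0,-0.0025,0,0],[0,0,0,0,-0.0025,0,0]]'; python3 -c "
from h import *
rep()"
```

```text
t: 6.45
eef_pos: [549.3, 246.7, 113.1]
tcp_rot: [1.722, 1.556, 0.265]
wrist_force: [12.1, 3.4, -5.5]
width: 0.1
t 6.45 bar-frame x 60.8 y 203.4 z 113.1 | tool y at 17.0 deg from n, down -0.9999 | q [ 0.3   0.58  1.47 -0.    1.08  0.18] F n 11.2 d 5.6 z -5.5 w 0.1
```

```bash
python3 -m inch '[[0,0,0,0,-0.002,0,0],[0,0,0,0,-0.002,0,0],[0,0,0,0,-0.002,0,0],[0,0,0,0,-0.002,0,0],[0,0,0,0,-0.002,0,0],[0,0,0,0,-0.002,0,0],[0,0,0,0,-0.002,0,0]]'; python3 -c "
from h import *
rep()";python3 -m inch '[[0,0,0,0,-0.002,0,0],[0,0,0,0,-0.002,0,0],[0,0,0,0,-0.002,0,0],[0,0,0,0,-0.002,0,0],[0,0,0,0,-0.002,0,0],[0,0,0,0,-0.002,0,0],[0,0,0,0,-0.002,0,0]]'; python3 -c "
from h import *
rep()
p,dd=robot.camera('side')
cv2.imwrite('pics/s3.png',cv2.resize(p[110:260,180:400][:,:,::-1],None,fx=3.5,fy=3.5,interpolation=cv2.INTER_CUBIC))"
```

```text
t: 7.15
eef_pos: [549.5, 246.7, 113.2]
tcp_rot: [1.712, 1.551, 0.254]
wrist_force: [11.5, 2.8, -5.3]
width: 0.1
t 7.15 bar-frame x 61.0 y 203.4 z 113.2 | tool y at 17.0 deg from n, down -0.9998 | q [ 0.3   0.58  1.47 -0.    1.07  0.18] F n 10.8 d 4.9 z -5.3 w 0.1
t: 7.85
eef_pos: [549.5, 246.7, 113.2]
tcp_rot: [1.708, 1.547, 0.25]
wrist_force: [11.9, 3.6, -5.5]
width: 0.2
t 7.85 bar-frame x 61.0 y 203.5 z 113.2 | tool y at 17.0 deg from n, down -0.9997 | q [ 0.3   0.57  1.48 -0.    1.07  0.18] F n 11.0 d 5.7 z -5.5 w 0.2
```

View pics/s3.png

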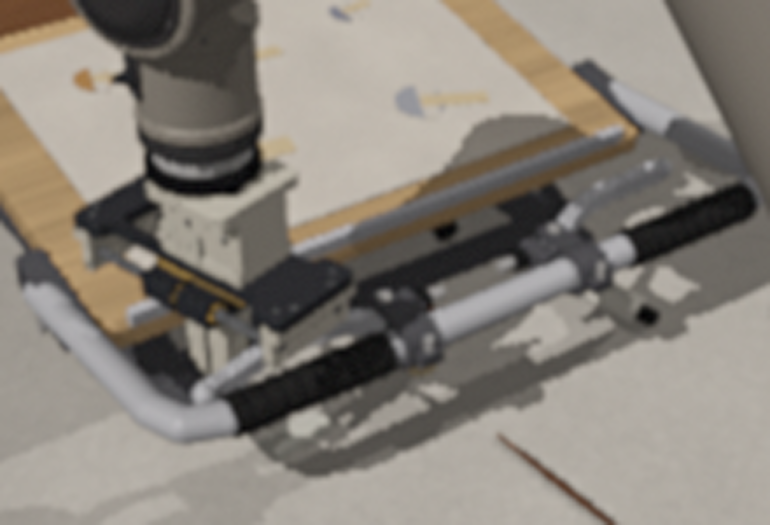

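The lever is fully in, its ball near (200,390), clear of the grip, and it has been held for about 1.7 s. Easing it out.

```bash
python3 -m inch '[[2,0,0,0,0.003,0.002,0],[3.5,0,0,0,0.006,0.004,0],[5,0,0,0,0.009,0.006,0],[6.5,0,0,0,0.012,0.0075,0],[8,0,0,0,0.015,0.009,0],[9.5,0,0,0,0.018,0.0105,0],[9.5,0,0,0,0.018,0.0105,0]]'; python3 -c "
from h import *
go(97,190.5,112.5)"
```

```text
t: 8.6
eef_pos: [568.6, 237.6, 113.4]
tcp_rot: [1.851, 1.548, 0.226]
wrist_force: [2.2, -1.2, 0.6]
width: -0.1
t 8.60 bar-frame x 81.5 y 198.1 z 113.4 | tool y at 7.4 deg from n, down -0.9997 | q [ 0.27  0.6   1.43 -0.    1.09  0.33] F n 2.4 d -0.8 z 0.6 w -0.1
sgn 1 turn [ 7.4 -0.4 -1.2] shift [0.0012 0.0144 0.0095] dist 0.017302029166831975
```

```bash
python3 -m inch '[[1.5,0,-0.2,0.0002,0.003,0.002,0],[3,-0.1,-0.4,0.0004,0.006,0.004,0],[4.5,-0.2,-0.6,0.0006,0.009,0.006,0],[6,-0.3,-0.8,0.0008,0.012,0.008,0],[7.4,-0.4,-1,0.001,0.015,0.0095,0],[7.4,-0.4,-1.2,0.0012,0.018,0.0095,0],[7.4,-0.4,-1.2,0.0012,0.021,0.0095,0],[7.4,-0.4,-1.2,0.0012,0.024,0.0095,0]]'; python3 -c "
from h import *
go(113,190,112)";  python3 -m inch '[[0,0,0,0,0.003,0,0],[0,0,0,0,0.006,0,0],[0,0,0,0,0.008,0,0],[0,0,0,0,0.008,0,0]]'; python3 -c "
from h import *
go(113,-172,230)"
```

```text
t: 9.4
eef_pos: [592.1, 226.9, 112.5]
tcp_rot: [-3.011, 1.57, 1.518]
wrist_force: [-0.2, 0.1, 0.0]
width: 0.5
t 9.40 bar-frame x 106.5 y 191.8 z 112.5 | tool y at 0.0 deg from n, down -1.0000 | q [0.24 0.64 1.35 0.   1.15 0.43] F n -0.2 d 0.0 z 0.0 w 0.5
sgn 1 turn [ 0. -0.  0.] shift [0.0005 0.0065 0.0018] dist 0.0067209641509910715
t: 9.8
eef_pos: [600.2, 225.3, 112.5]
tcp_rot: [3.115, 1.57, 1.36]
wrist_force: [-0.4, 0.2, 0.2]
width: 0.5
t 9.80 bar-frame x 114.8 y 191.8 z 112.5 | tool y at 0.0 deg from n, down -1.0000 | q [0.24 0.65 1.33 0.   1.16 0.42] F n -0.4 d 0.1 z 0.2 w 0.5
sgn 1 turn [ 0. -0. -0.] shift [-0.1178 -0.0018  0.3637] dist 0.3822889484605389
```

Left lever is out and the fingers are free. Lifting and moving across to the right pad.

```bash
python3 -m inch '[[0,0,0,-0.03,0,0,0],[0,0,0,-0.06,0,0,0],[0,0,0,-0.08,-0.001,0.01,0],[0,0,0,-0.08,-0.001,0.055,0],[0,0,0,-0.08,-0.002,0.1,0],[0,0,0,-0.08,-0.002,0.145,0],[0,0,0,-0.08,-0.002,0.19,0],[0,0,0,-0.08,-0.002,0.235,0]]'; python3 -c "
from h import *
go(113,-172,190)"
```

```text
t: 10.6
eef_pos: [554.6, -6.9, 192.5]
tcp_rot: [2.587, 1.57, 0.833]
wrist_force: [1.1, -0.0, 0.5]
width: 0.5
t 10.60 bar-frame x 112.4 y -44.9 z 192.5 | tool y at 0.0 deg from n, down -1.0000 | q [-0.15  0.42  1.5   0.    1.22  0.03] F n 1.1 d 0.2 z 0.5 w 0.5
sgn 1 turn [ 0. -0. -0.] shift [0.0025 0.0005 0.1271] dist 0.12710354451230507
```

```bash
python3 -m inch '[[0,0,0,0,0,0.045,0],[0,0,0,0,0,0.09,0],[0,0,0,0,0.001,0.127,0],[0,0,0,0,0.001,0.127,0],[0,0,0,0,0.001,0.127,0]]'; python3 -c "
from h import *
go(113,-172,112)
for n in ('side','top'):
    p,dd=robot.camera(n)
    c=p[110:260,180:400] if n=='side' else p[80:230,200:420]
    cv2.imwrite('pics/%s4.png'%n,cv2.resize(c[:,:,::-1],None,fx=3,fy=3,interpolation=cv2.INTER_CUBIC))
a,b=[cv2.imread('pics/%s4.png'%n) for n in ('side','top')]
cv2.imwrite('pics/both4.png',cv2.resize(np.vstack([a,b]),(440,600)))
"
```

```text
t: 11.1
eef_pos: [532.2, -132.4, 192.5]
tcp_rot: [2.862, 1.57, 1.106]
wrist_force: [0.2, 0.2, 0.5]
width: 0.5
t 11.10 bar-frame x 113.3 y -172.4 z 192.5 | tool y at -0.1 deg from n, down -1.0000 | q [-0.38  0.41  1.51  0.    1.21 -0.2 ] F n 0.2 d 0.2 z 0.5 w 0.5
sgn 1 turn [-0.1 -0.1 -0. ] shift [ 0.0805 -0.0004 -0.0003] dist 0.08046664541213082
```

View pics/both4.png

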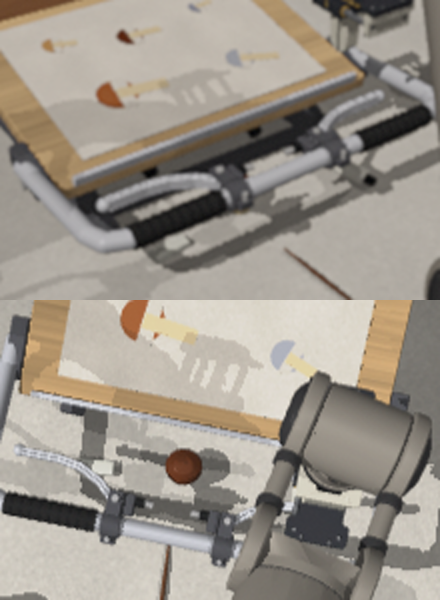

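Left lever is back out. In the side crop the fingertip at about (340,45) is where it should be, behind the right blade. Descending.

```bash
python3 -m inch '[[0,0,0,0.03,0,0,0],[0,0,0,0.06,0,0,0],[0,0,0,0.08,0,0,0],[0,0,0,0.08,0,0,0],[0,0,0,0.08,-0.004,0,0],[0,0,0,0.08,-0.009,0,0],[0,0,0,0.08,-0.014,0,0],[0,0,0,0.08,-0.014,0,0]]'; python3 -c "
from h import *
go(97,-172,112)"
```

```text
t: 12.0
eef_pos: [518.4, -128.2, 113.4]
tcp_rot: [2.145, 1.569, 0.391]
wrist_force: [0.2, -0.0, 0.4]
width: 0.6
t 12.00 bar-frame x 99.0 y -170.7 z 113.4 | tool y at 0.1 deg from n, down -1.0000 | q [-0.39  0.48  1.66  0.    1.01 -0.2 ] F n 0.2 d 0.0 z 0.4 w 0.6
sgn 1 turn [ 0.1 -0.1 -0.1] shift [ 0.0014 -0.002   0.0013] dist 0.002773198381069176
```

```bash
python3 -m inch '[[0,0,0,0.001,-0.003,0.001,0],[1.5,0,0,0.001,-0.006,0.002,0],[3,0,0,0.001,-0.009,0.003,0],[4.5,0,0,0.001,-0.012,0.004,0],[6,0,0,0.001,-0.015,0.005,0],[7,0,0,0.001,-0.018,0.006,0],[8.5,0,0,0.001,-0.021,0.008,0],[8.5,0,0,0.001,-0.021,0.008,0]]'; python3 -c "
from h import *
rep()"
```

```text
t: 12.8
eef_pos: [496.0, -132.1, 112.5]
tcp_rot: [2.508, 1.569, 0.604]
wrist_force: [2.6, -0.6, 0.7]
width: 0.6
t 12.80 bar-frame x 77.7 y -178.7 z 112.5 | tool y at -8.5 deg from n, down -1.0000 | q [-0.41  0.44  1.72  0.    0.98 -0.08] F n 2.7 d -0.1 z 0.7 w 0.6
```

```bash
python3 -m inch '[[1,0,0,0,-0.002,0.001,0],[2,0,0,0,-0.004,0.002,0],[3,0,0,0,-0.006,0.003,0],[4,0,0,0,-0.008,0.004,0],[4,0,0,0,-0.008,0.004,0]]'; python3 -c "
from h import *
rep()"; python3 -m inch '[[0.5,0,0,0,-0.001,0.0005,0],[1,0,0,0,-0.002,0.001,0],[1,0,0,0,-0.002,0.001,0]]'; python3 -c "
from h import *
rep()"
```

```text
t: 13.3
eef_pos: [487.0, -133.4, 112.5]
tcp_rot: [2.502, 1.569, 0.528]
wrist_force: [3.1, -2.8, 1.0]
width: 0.6
t 13.30 bar-frame x 69.1 y -181.6 z 112.5 | tool y at -12.6 deg from n, down -1.0000 | q [-0.42  0.43  1.74  0.    0.97 -0.02] F n 3.6 d -2.2 z 1.0 w 0.6
t: 13.6
eef_pos: [484.7, -133.6, 112.6]
tcp_rot: [2.415, 1.569, 0.423]
wrist_force: [2.5, -2.9, 0.4]
width: 0.0
t 13.60 bar-frame x 66.9 y -182.2 z 112.6 | tool y at -13.6 deg from n, down -1.0000 | q [-0.42  0.43  1.74  0.    0.97 -0.  ] F n 3.0 d -2.4 z 0.4 w 0.0
```

```bash
python3 -m inch '[[0.5,0,0,0,-0.001,0.0005,0],[0.8,0,0,0,-0.0015,0.0007,0],[0.8,0,0,0,-0.0015,0.0007,0]]'; python3 -m inch '[[0,0,0,0,-0.001,0.0005,0],[0,0,0,0,-0.0015,0.0007,0],[0,0,0,0,-0.0015,0.0007,0]]'; python3 -c "
from h import *
rep()"
```

```text
t: 13.9
eef_pos: [483.0, -133.7, 112.5]
tcp_rot: [2.335, 1.569, 0.329]
wrist_force: [2.5, -3.5, 1.2]
width: 0.3
t: 14.2
eef_pos: [482.7, -133.8, 112.7]
tcp_rot: [2.078, 1.566, 0.072]
wrist_force: [7.1, -2.3, -2.4]
width: 0.4
t 14.20 bar-frame x 64.9 y -182.8 z 112.7 | tool y at -14.4 deg from n, down -1.0000 | q [-0.43  0.42  1.75  0.    0.96  0.01] F n 7.4 d -1.0 z -2.4 w 0.4
```

Stalled at x≈64.9, the expected stop, with force rising. Firming up and holding.

```bash
python3 -m inch '[[0,0,0,0,-0.0015,0,0],[0,0,0,0,-0.0025,0,0],[0,0,0,0,-0.0025,0,0]]'; python3 -m inch '[[0,0,0,0,-0.002,0,0],[0,0,0,0,-0.002,0,0],[0,0,0,0,-0.002,0,0],[0,0,0,0,-0.002,0,0],[0,0,0,0,-0.002,0,0],[0,0,0,0,-0.002,0,0],[0,0,0,0,-0.002,0,0]]'; python3 -c "
from h import *
rep()";python3 -m inch '[[0,0,0,0,-0.002,0,0],[0,0,0,0,-0.002,0,0],[0,0,0,0,-0.002,0,0],[0,0,0,0,-0.002,0,0],[0,0,0,0,-0.002,0,0],[0,0,0,0,-0.002,0,0],[0,0,0,0,-0.002,0,0]]'; python3 -c "
from h import *
rep()"
```

```text
t: 14.5
eef_pos: [482.7, -133.7, 112.9]
tcp_rot: [1.833, 1.561, -0.174]
wrist_force: [11.0, -6.3, -5.5]
width: 0.0
t: 15.2
eef_pos: [482.8, -133.8, 113.0]
tcp_rot: [1.765, 1.556, -0.242]
wrist_force: [9.9, -5.5, -5.3]
width: 0.8
t 15.20 bar-frame x 65.0 y -182.8 z 113.0 | tool y at -14.4 deg from n, down -0.9999 | q [-0.43  0.42  1.76  0.    0.95  0.01] F n 10.7 d -3.6 z -5.3 w 0.8
t: 15.9
eef_pos: [482.8, -133.8, 113.1]
tcp_rot: [1.733, 1.552, -0.274]
wrist_force: [9.5, -6.4, -5.6]
width: 0.4
t 15.90 bar-frame x 65.1 y -182.8 z 113.1 | tool y at -14.5 deg from n, down -0.9998 | q [-0.43  0.41  1.76  0.    0.94  0.01] F n 10.5 d -4.5 z -5.6 w 0.4
```

```bash
python3 -c "
from h import *
p,dd=robot.camera('side')
cv2.imwrite('pics/s5.png',cv2.resize(p[100:230,280:420][:,:,::-1],None,fx=4,fy=4,interpolation=cv2.INTER_CUBIC))"
```

View pics/s5.png

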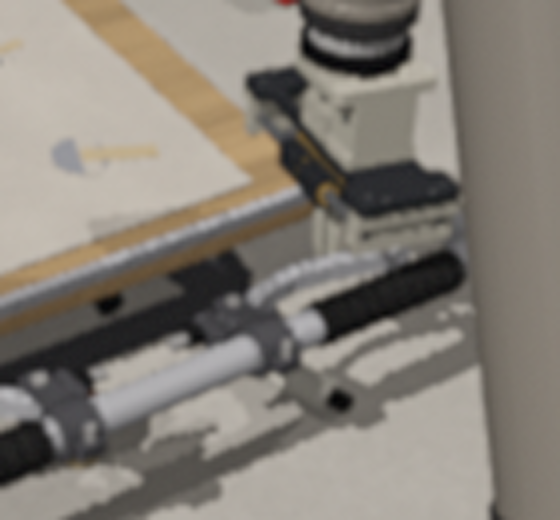

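The right blade, from (255,290) to (410,260), is swung close to the grip with the fingers behind it and a gap remaining. Easing it out.

```bash
python3 -m inch '[[-2,0,0,0,0.003,-0.002,0],[-3.5,0,0,0,0.006,-0.004,0],[-5,0,0,0,0.009,-0.0055,0],[-6.5,0,0,0,0.012,-0.007,0],[-7.5,0,0,0,0.015,-0.0085,0],[-8,0,0,0,0.017,-0.009,0],[-8,0,0,0,0.017,-0.009,0]]'; python3 -c "
from h import *
go(97,-172,112.5)"
```

```text
t: 16.65
eef_pos: [502.0, -132.5, 113.3]
tcp_rot: [1.612, 1.552, -0.255]
wrist_force: [1.6, 0.8, -1.4]
width: 0.4
t 16.65 bar-frame x 83.7 y -178.0 z 113.3 | tool y at -6.4 deg from n, down -0.9998 | q [-0.41  0.44  1.71  0.    0.97 -0.11] F n 1.4 d 1.1 z -1.4 w 0.4
sgn 1 turn [-6.4  0.  -1.1] shift [ 0.0011  0.0125 -0.0074] dist 0.014610064980603266
```

```bash
python3 -m inch '[[-1.5,0,-0.3,0,0.003,-0.0015,0],[-3,0,-0.5,0,0.006,-0.003,0],[-4.5,0,-0.8,0,0.009,-0.005,0],[-6,0,-1,0,0.012,-0.007,0],[-6.4,0,-1.1,0,0.015,-0.0074,0],[-6.4,0,-1.1,0,0.019,-0.0074,0],[-6.4,0,-1.1,0,0.024,-0.0074,0],[-6.4,0,-1.1,0,0.029,-0.0074,0]]'; python3 -m inch '[[0,0,0,0,0.001,0,0],[0,0,0,0,0.001,0,0],[0,0,0,-0.03,0.001,0,0],[0,0,0,-0.07,0.001,0,0],[0,0,0,-0.11,0.001,0,0],[0,0,0,-0.11,0.001,0,0],[0,0,0,-0.11,0.001,0,0]]'; python3 -c "
from h import *
go(-50,-172,225)"
```

```text
t: 17.45
eef_pos: [532.2, -134.1, 113.9]
tcp_rot: [-1.268, 1.57, -3.024]
wrist_force: [-0.4, 0.7, 0.4]
width: 0.3
t: 18.15
eef_pos: [533.4, -134.3, 224.6]
tcp_rot: [0.947, 1.57, -0.809]
wrist_force: [-0.2, 0.9, -0.2]
width: 0.4
t 18.15 bar-frame x 114.9 y -174.0 z 224.6 | tool y at -0.1 deg from n, down -1.0000 | q [-0.39  0.39  1.46 -0.    1.29 -0.2 ] F n -0.4 d 0.8 z -0.2 w 0.4
sgn 1 turn [-0.1  0.  -0.1] shift [-0.0006 -0.1649 -0.0019] dist 0.1648889381941459
```

```bash
python3 -m inch '[[0,0,0,0,0,0.03,0],[0,0,0,0,-0.01,0.07,0],[0,0,0,0,-0.03,0.11,0],[0,0,0,0,-0.05,0.15,0],[0,0,0,0,-0.07,0.19,0],[0,0,0,0,-0.09,0.22,0],[0,0,0,0,-0.1,0.24,0],[0,0,0,0,-0.1,0.24,0]]'; python3 -c "
from h import *
rep()
p,dd=robot.camera('top'); cv2.imwrite('pics/top6.png',p[:,:,::-1])
a=np.load('pics/top0.npz')['p'].astype(int)
cv2.imwrite('pics/top6c.png',np.vstack([cv2.resize(p[130:210,180:400][:,:,::-1],None,fx=3,fy=3),cv2.resize(p[90:290,110:520][:,:,::-1],(660,322))]))"
```

```text
t: 18.95
eef_pos: [388.7, -353.3, 222.9]
tcp_rot: [-1.968, 1.569, 2.556]
wrist_force: [1.3, 1.2, 0.6]
width: 0.4
t 18.95 bar-frame x 12.6 y -415.8 z 222.9 | tool y at -0.3 deg from n, down -1.0000 | q [-0.88  0.35  1.53 -0.    1.27 -0.69] F n 1.1 d 1.5 z 0.6 w 0.4
```

View pics/top6c.png

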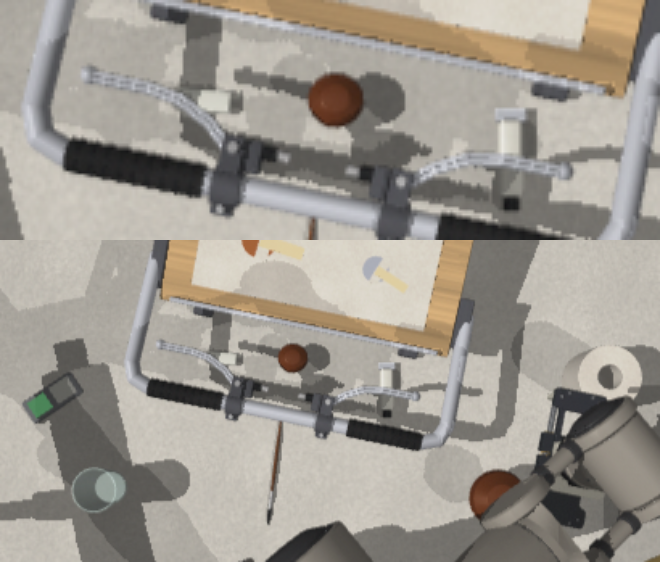

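Both levers are out, with their ball ends at (88,73) and (566,171) in the enlarged part. The mushrooms, eraser, tube, glass, brush, phone and roll are where they were. Handing in.

```bash
python3 -c "
from bench import robot
print(robot.close_job(), robot.get_state()['wrist_force'])"
```

```text
the job is handed in; nothing more can be done
the job is handed in; nothing more can be done
```

I pressed both levers in turn, left then right, with the backs of the shut fingers from the board side, and handed the job in at about 19 s; the hand-in reports no verdict.

| Lever | Travel at the fingers (contact to stop) | Force on the stop | Held for |
|---|---|---|---|
| Left | about 35 mm | about 12.5 N | about 1.7 s |
| Right | about 30.5 mm | about 12 N | about 1.7 s |

- **Stops:** each lever stalled with the force rising, at the travel expected for its stop. The pictures showed each blade clear of its grip. Lever angles can't be read directly, so this rests on travel, force and pictures.
- **Easing out:** I let each lever out at about 0.3 rad/s, with force still on the fingers when I checked part-way. The force was about zero once the fingers came clear.
- **Final look:** in the last top view both levers are fully out and everything loose is where it stood. The arm partly hides the big mushroom, and its wrist is close to the paper roll in that view. The fingers were well above both, and the force reading was close to its usual noise of about 1 N (last about 2 N). I compared positions by eye only.
- **Disagreement:** both holds showed about 5.5 N of vertical force as well as the press, and the tool tilted by about 1.5 degrees. I put this down to the arm giving slightly under load. No check failed.

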